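# Close the end board of a puzzle box in a one-hand bar clamp

## Task

The end board of the wooden puzzle box has just been glued and still stands a little off on its dowels. Lift off its loose lid with the red knob and set it down flat, knob up, on the green cutting mat; then pump the trigger of the orange bar clamp until the moving jaw meets the end board and presses it fully home, snugly but without crushing the soft wood. Work the clamp by its trigger only, leave everything else where it is, and finish still holding the trigger squeezed so that the jaw keeps its pressure on the box.

Things in the scene. Friction and masses are not known exactly. Their poses are not given: they have to be found in the camera images.
- clamp: orange one-hand bar clamp on its side on a brown base board (152 x 370 x 6 mm); fixed. Origin: on the table under the bar, level with the fixed jaw's face. x axis: from trigger to jaws; y: along the bar (16 mm wide, toothed) from fixed to moving jaw. It spans 20 to 54 mm of height; jaws reach to x = 92 mm; the fixed jaw's pad face is at y = 0. The table at x below -30 mm is bare
- grip_point (a point): fixed point at (-100, -41, 36) mm in the clamp's frame, midway between the outer faces of grip and trigger when squeezed shut. Fingers from above, closing along the clamp's y axis, straddle both here. Outer face of the grip: 17 mm to +y. Outer face of the trigger: 17 mm to -y when shut, 31 mm when open (35 mm at the edge of a 22 mm wide finger, as the open trigger leans outwards)
- trigger_face (a point): middle of the trigger's outer (-y) face where the finger presses it, 52 mm from its hinge pin
- trigger: black trigger, a bar 12 mm thick, 26 mm tall, 100 mm long, on the -y side of the grip (a fixed orange bar 20 mm thick, 28 mm tall, y = -44 to -24 mm, reaching to x = -150 mm in the clamp's frame); origin at its hinge pin
- trigger_pull (a joint): angle of the trigger (rad): 0 open, 0.27 shut (14 mm at the finger). A spring opens it (3 N at the finger, 5 N shut). A squeeze draws the jaw up by a pawl on teeth of 5 mm pitch: about 10 mm when full, 5 to 10 on the first. Opened fully, the pawl clicks back for the next squeeze and the bar stays, but a jaw under pressure backs off 2 to 5 mm and loses it
- bar_travel (a joint): travel of the bar and its moving jaw towards the fixed jaw (m), 0 to 0.075. The moving pad's face is at y = 160 mm - travel in the clamp's frame. 1 N more at the trigger gives about 1.3 N more at the jaw, less 4 N of friction in the bar: some 15 to 20 N at the jaw for 20 N at the trigger
- bar: steel bar with the orange moving jaw at its +y end; origin in the bar's axis at the clamp's y = 0 when the travel is 0
- jaw_pad: soft black rubber pad of the moving jaw, 44 mm wide, 30 mm tall, 12 mm thick; origin at the middle of its pressing face
- pad_squash (a joint): how far the soft pad is squashed (m): 0 free, 0.008 at most; 8 N of jaw pressure for each mm. The box closes and is well held at 6 to 40 N of jaw pressure; above 45 N its soft wood is crushed. The closed box, against the fixed pad, is met at a bar travel of about 40 mm
- fixed_pad: black pad of the fixed jaw, 44 mm wide, 30 mm tall; origin at the middle of its face
- box: puzzle box of pale wood, open at the top under its lid, 90 mm (x) x 120 mm (y, end board closed) x 56 mm tall, 0.35 kg, standing loose on the base board between the jaws, a few mm from the fixed pad; the moving jaw pushes it up against that pad. Origin under its centre; its y axis runs along the bar towards the end board
- end_board: reddish-brown end board of the box, 8 mm thick, 90 mm wide, 56 mm tall, on the side of the moving jaw, guided on dowels
- board_gap (a joint): gap between the end board and the box (m): 3.5 to 5.5 mm at the start, 0 when fully home. It stays where it is pushed, against 3 N
- lid: loose wooden lid, 88 x 116 mm, 6 mm thick, with an 8 mm deep lip below (66 x 94 mm) that drops 8 mm into the box; 0.09 kg. Origin under the centre of the lip, so that it lies at the height of whatever the lid is set on; z is up towards the knob
- lid_knob (a point): centre of the thick part of the red knob on the lid, 22 mm across, 18 mm tall, 35 mm above the lid's origin; the knob's top is 44 mm, the lid's upper face 14 mm above that origin
- mat: green cutting mat, 150 x 170 x 2 mm, fixed on the table to the left or right of the clamp, for the lid; origin under its centre
- tray: white sorting tray full of jigsaw pieces, 150 x 170 x 22 mm, fixed, on the other side; origin under its centre
- glue: white glue bottle with an orange cap, 36 mm across, 115 mm tall, standing on the clamp's base board; origin at its foot
- pieces_a: three joined jigsaw pieces, flat, about 55 x 55 x 4 mm, lying on the table near the grip; origin under the corner piece
- pieces_b: three joined jigsaw pieces, flat, about 55 x 55 x 4 mm, on the clamp's base board; origin under the corner piece
- tube: clear puzzle tube with a red cap, 205 mm long, 52 mm thick, lying at the back; origin under its middle
- brush: flat brush with a wooden handle, 170 mm long, lying at the back; origin under its middle
- cork_block: cork sanding block, 55 x 100 x 34 mm; origin under its centre
- mug: blue mug, 76 mm across, 90 mm tall; origin under its centre
Mind the look-alikes: they are no part of the job. What is shaped like the lid but yellow is not meant.

How it is judged (in metres and radians):
On the way, in this order (a step that is already met when the one before it is completed fails the run):
1. the lid lies flat, knob up, on the cutting mat and is let go (x of lid in the frame of mat between -0.045 and 0.045 m and y of lid in the frame of mat between -0.05 and 0.05 m and height (world z) of lid below 0.01 m and angle between lid's own z axis and vertical below 0.12 rad and linear speed of lid below 0.02 m/s and contact force between the fingers and lid below 0.1 N), for 0.3 s.
2. the moving jaw, drawn up by the trigger, touches the end board (contact force between jaw_pad and end_board above 1 N), for 0.1 s.
At the end, for the whole second after the job is handed in: Still holding: fingers press the trigger (over 3 N, pulled over 0.015 rad); the jaw presses the end board with 6 to 45 N, its gap under 1.5 mm; the box is upright, on the fixed pad (over 4 N), at rest; the lid lies flat, knob up, let go, within 45 mm (x) and 50 mm (y) of the mat's centre (all of step 1 and value of joint board_gap below 0.0015 m and contact force between jaw_pad and end_board between 6 and 45 N and contact force between fixed_pad and box above 4 N and contact force between the fingers and trigger above 3 N and value of joint trigger_pull above 0.015 rad and angle between box's own z axis and vertical below 0.08 rad and x of box in the frame of clamp between 0.045 and 0.085 m and linear speed of box below 0.01 m/s and velocity of joint bar_travel below 0.004 m/s); the arm keeps its last pose, push and grip.
It fails at once if the box is crushed: over 45 N from the moving jaw (contact force between jaw_pad and box above 45 N).
It fails at once if the robot itself pushes the bar, the moving jaw (over 2 N) or the box (over 8 N) instead of working the trigger (contact force between any of the fingers, the arm and bar above 2 N or contact force between any of the fingers, the arm and box above 8 N).
It fails at once if the lid is dropped (contact force between lid and anything else below 0.001 N and height (world z) of lid above 0.03 m).
It fails at once if the box is lifted or tipped (height (world z) of box above 0.02 m or angle between box's own z axis and vertical above 0.15 rad).
It fails at once if one of the other things on the table is knocked away (moved over 25 mm) (distance of any of glue, pieces_a, pieces_b, tube, brush, cork_block, mug from where it was at the start of the episode above 0.025 m).
It also fails if it takes over 58 s, if anything falls off the work surface, if the arm or the gripper's body presses on something with over 40 N, if the wrist force passes 120 N, or if a joint passes its speed limit or range.

## Robot

A 7-joint arm with a two-finger parallel gripper is mounted at the origin on the work surface. World frame = base frame: x ahead of the robot, y to its left, z up, the work surface at z = 0. Lengths are in mm, angles in rad, forces in N, time in s.
With the tool pointing down it reaches from about 350 to 900 mm from the base axis. Payload 7.2 kg.
Tool frame: the origin (TCP) lies midway between the tips of the shut fingers; the grasp point (between the pads) lies 19 mm behind it; z points along the fingers, y is the line along which they close (so a half turn about z gives the same grasp; the last joint's range is limited). The gripper opens to 85 mm and grips with 20 to 120 N. Pads are 22 mm wide; open, the fingers measure 114 mm over their backs; the gripper's body (76 mm by 85 mm) begins 54 mm behind the grasp point. The pads swing forward as they close: fully open they stand 13 mm farther back than shut.
Start: joints at [-1.351, 0.411, -0.013, 1.596, 0.006, 1.134, -0.082], TCP at [177.412, 599.294, 231.297] pointing down, gripper open.
Joint ranges: [-2.95, 2.95], [-0.29, 1.99], [-1.47, 1.44], [0.14, 2.54], [-1.03, 4.17], [0.13, 1.85], [-2.86, 2.86]. Speed limits (rad/s): [2.39, 2.39, 3.01, 3.01, 3.14, 3.14, 3.14].

## Interface

Orientations are given as a unit quaternion [x, y, z, w].
In Python, from bench import monitor, grab_frame, order gives the robot as it stands.
- The arm moves only by the tool play_rows, never from a script. Its argument "motion" is a list of rows, each a list of 3 entries, a list of its own where there are three numbers: the opening, from 0 (shut) to 1 (fully open), then the shift along the tool's x, y, z in m, then the turn, a rotation vector about the tool's x, y, z in rad. A call has 1 to 20 rows; each row shifts and turns the commanded pose from where the row before left it, along the tool's axes as they then stand; what a row does not reach is not made up. A row lasts 1/8 s, in which the tool goes at most 62.5 mm and 10.7 degrees, less where a joint would pass 70% of its speed; a pose out of reach is approached as far as the arm can. A call with a gripper value outside its range is refused whole. The fingers move at their own pace and stop on an object; the grip force is fixed at half the most. Time passes only in rows, so rows that do not move let the fingers close. It gives the time, the measured TCP pose, the force, the opening and the grip force at its end, in the units of the state.
- monitor.observe(): the state, without advancing time (a new reading comes with each control period).
- grab_frame(name): name is "side" or "top" or "wrist"; returns a dict with "pixels" (400x640x3 uint8, blue, green, red), "K" (3x3 intrinsics, pixels), "distortion" ([k1, k2, p1, p2, k3] as OpenCV has them; the pictures are not rectified), "world_from_camera" (4x4, takes a point from camera to world coordinates). Camera axes: x right, y down, z forward; pixel columns grow to the right and rows downward; lengths in mm; the calibration is good to about 2 mm. A picture is of the moment at which its call begins. There is no depth.
- order.sign_off(): hands the job in; it is judged then, once.
The state is a dict: "t": time; "qpos": joint angles; "qd": joint speeds; "effort": joint torques, N m; "ee_pos": TCP position; "eef_rot": TCP orientation; "contact_force": force on the tool from outside, world axes, zero at the start; "torque": the same for the moment, N m; "finger_gap": finger opening in mm; "grasp_force": force on a finger pad.
Only numpy, scipy, OpenCV 4.12 (cv2) and the standard library are available. Lean on these libraries where they do the work, as an engineer would, in place of code of your own. Each camera call takes 0.05 s, during which the arm holds its last target. There are 200 camera calls.

## Working session

There is one attempt and no reset: what is moved stays moved. The work goes in short steps, Python scripts to look and compute and a tool call to move; the robot and the scene stay as the last step left them, time stands still between calls to the robot, and variables do not carry over. Pictures are saved under pics/ and viewed, at most 10 in all, crops included, and the job is handed in when it is done.

Besides the shell and the picture viewer there is one more tool, called after ">>>" as a command line: name --argument value ..., lists and objects as JSON in quotes. play_rows: Moves the arm, as the interface text tells. Its arguments: {"type":"object","properties":{"motion":{"type":"array"}},"required":["motion"]}

```bash
ls; mkdir -p pics; python3 - <<'E'
from bench import monitor, grab_frame
import cv2,pickle
s=monitor.observe();print(s)
d={}
for n in("top","side"):
    f=grab_frame(n);d[n]=f;cv2.imwrite(f"pics/{n}0.png",f["pixels"]);print(n,f["K"],f["distortion"],f["world_from_camera"])
pickle.dump(d,open("f0.pkl","wb"))
E
```

```text
pics
{'t': 0.0, 'qpos': array([-1.35119715,  0.41189491, -0.0127153 ,  1.59704086,  0.0055947 ,
        1.13425718, -0.08219319]), 'qd': array([-0.0002247 ,  0.0009557 ,  0.00186007,  0.00034602, -0.00081978,
       -0.00036237, -0.00041578]), 'effort': array([-9.76933952e-04, -6.00622272e+01,  6.81875031e-01, -2.99418265e+01,
        1.38598768e-02,  1.03633126e-02, -3.61663169e-06]), 'ee_pos': array([177.30079813, 598.82428107, 230.45744187]), 'eef_rot': array([ 1.43387510e-01,  9.89666312e-01, -7.80051352e-04, -6.02510821e-05]), 'contact_force': array([-0.44388887, -0.03990777,  0.23665088]), 'torque': array([ 0.01898302,  0.03255358, -0.0697147 ]), 'grasp_force': 0.0, 'finger_gap': 85.34946421365579}
top [[380.68972047   0.         324.52682512]
 [  0.         380.68972047 193.20690373]
 [  0.           0.           1.        ]] [0.00112775 0.         0.         0.         0.        ] [[-1.27985860e-02 -9.96245813e-01  8.56181970e-02  4.51108411e+02]
 [-9.99890750e-01  1.21179933e-02 -8.46417861e-03  4.66423733e+01]
 [ 7.39488177e-03 -8.57171728e-02 -9.96292067e-01  1.24972360e+03]
 [ 0.00000000e+00  0.00000000e+00  0.00000000e+00  1.00000000e+00]]
side [[386.04088362   0.         326.4105229 ]
 [  0.         386.04088362 201.20378273]
 [  0.           0.           1.        ]] [-0.06292152  0.          0.          0.          0.        ] [[ 7.55802743e-01 -3.77214063e-01  5.35230571e-01  7.75703292e+01]
 [-6.54762155e-01 -4.26660380e-01  6.23896980e-01 -5.60417381e+02]
 [-6.98103612e-03 -8.21991771e-01 -5.69456578e-01  6.24588182e+02]
 [ 0.00000000e+00  0.00000000e+00  0.00000000e+00  1.00000000e+00]]
```

View pics/top0.png

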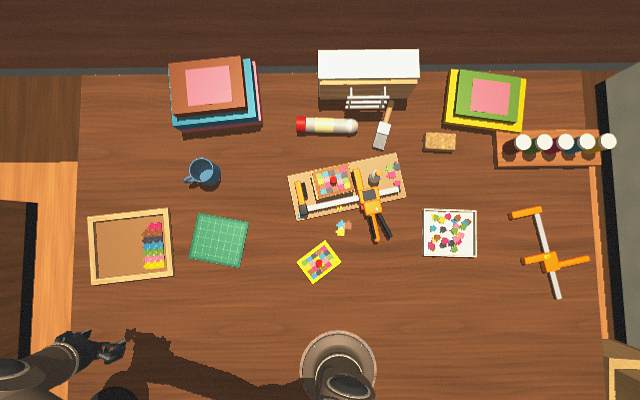

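View pics/side0.png

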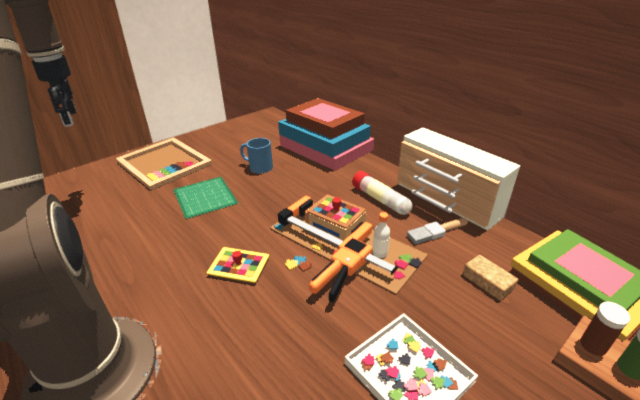

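Top view: the lid on the box, knob at about (333,181); the clamp grip and black trigger at about (378,225); mat at (219,240); tray at (450,232). Candidates for the lid: knob (333,181) on the wooden box in the clamp, which I want, and the yellow look-alike at (319,263). A second orange clamp at (550,260) is a decoy. A close crop will check this.

```bash
python3 - <<'E'
import pickle,cv2,numpy as np
d=pickle.load(open("f0.pkl","rb"))
a=cv2.resize(d["top"]["pixels"][145:255,280:415],None,fx=5,fy=5,interpolation=cv2.INTER_CUBIC)
cv2.imwrite("pics/c1.png",a)
b=cv2.resize(d["side"]["pixels"][185:305,265:435],None,fx=4.6,fy=4.6,interpolation=cv2.INTER_CUBIC)
cv2.imwrite("pics/c2.png",b)
E
```

```text
(no output)
```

View pics/c1.png

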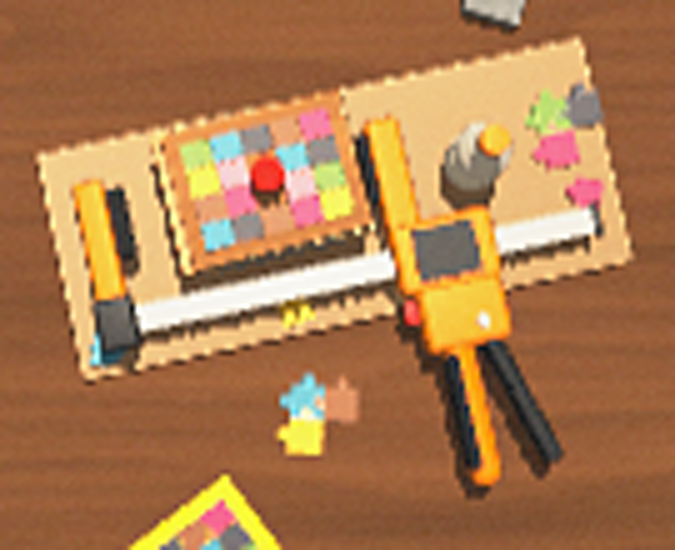

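View pics/c2.png

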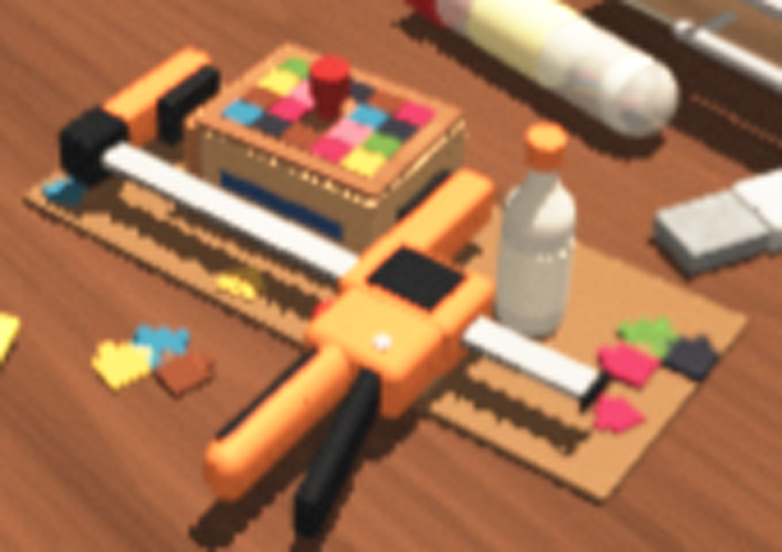

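Crops: the real lid, with red knob at top (333,179) and side (337,203), sits on the wooden box with brown rim. The moving jaw is on the left, and the grip with its open black trigger is at the bottom right. The choice is confirmed. Next I measure.

```bash
cat > h.py <<'E'
import numpy as np,cv2
def ray(f,px):
    p=cv2.undistortPoints(np.array(px,float).reshape(-1,1,2),f["K"],f["distortion"])[:,0]
    M=np.array(f["world_from_camera"]); d=np.c_[p,np.ones(len(p))]@M[:3,:3].T
    return M[:3,3],d
def onz(f,px,z):
    o,d=ray(f,px); return o+d*((z-o[2])/d[:,2:3])
def tri(f1,p1,f2,p2):
    A=np.zeros((3,3));b=np.zeros(3);L=[]
    for f,p in((f1,p1),(f2,p2)):
        o,d=ray(f,[p]);d=d[0]/np.linalg.norm(d[0]);P=np.eye(3)-np.outer(d,d);A+=P;b+=P@o;L.append((P,o))
    x=np.linalg.solve(A,b);return x,[np.linalg.norm(P@(x-o)) for P,o in L]
def mask(f,lo,hi,win):
    h=cv2.cvtColor(f["pixels"],cv2.COLOR_BGR2HSV);m=cv2.inRange(h,np.array(lo),np.array(hi))
    w=np.zeros_like(m);u0,u1,v0,v1=win;w[v0:v1,u0:u1]=255;return m&w
def cen(m):
    n,l,s,c=cv2.connectedComponentsWithStats(m);i=1+np.argmax(s[1:,4]);return c[i],s[i],l==i
E
python3 - <<'E'
import pickle
from h import *
d=pickle.load(open("f0.pkl","rb"));T,S=d["top"],d["side"]
r=lambda f,w:mask(f,(0,200,90),(6,255,255),w)|mask(f,(174,200,90),(180,255,255),w)
kt,st,_=cen(r(T,(326,341,172,188)));ks,ss,_=cen(r(S,(328,346,195,213)));print("knob",kt,st,ks,ss,tri(T,kt,S,ks),onz(T,[kt],92))
m=mask(T,(60,90,60),(90,255,255),(180,260,200,280));c,s,l=cen(m)
vu=np.argwhere(l)[:,::-1].astype(np.float32)
w=onz(T,vu,2)[:,:2].astype(np.float32);print("mat",cv2.minAreaRect(w))
# bar: white
m=mask(T,(0,0,190),(180,45,255),(300,405,175,225));n,L,s,c=cv2.connectedComponentsWithStats(m)
for i in range(1,n):
    if s[i,4]>15:
        p=np.argwhere(L==i)[:,::-1];q=onz(T,p,42)[:,:2].astype(np.float32);print("bar",s[i],cv2.minAreaRect(q))
# board tan
m=mask(T,(8,60,120),(22,170,255),(280,415,145,225));m=cv2.morphologyEx(m,cv2.MORPH_OPEN,np.ones((3,3)))
p=np.argwhere(m)[:,::-1];hull=onz(T,p,6)[:,:2].astype(np.float32);print("board",cv2.minAreaRect(hull))
# orange
m=mask(T,(10,190,150),(22,255,255),(355,395,160,250))
p=np.argwhere(m)[:,::-1];q=onz(T,p,50)[:,:2];
for v in range(p[:,1].min(),p[:,1].max()+1,2):
    k=p[:,1]==v
    if k.any():print(v,p[k,0].min(),p[k,0].max(),q[k].mean(0).round(1))
m=mask(T,(0,0,0),(180,255,60),(375,395,212,242));p=np.argwhere(m)[:,::-1]
for v in range(p[:,1].min(),p[:,1].max()+1,3):
    k=p[:,1]==v
    print("tr",v,p[k,0].min(),p[k,0].max(),onz(T,p[k],48)[:,:2].mean(0).round(1))
E
```

```text
knob [333.02941176 179.61764706] [330 177   7   6  34] [337.  202.5] [337 202   1   2   2] (array([595.08519394,   8.16801998,  87.64741172]), [np.float64(3.1434390401973085), np.float64(3.143439040197197)]) [[592.04814694  10.23547467  92.        ]]
mat ((410.8304443359375, 383.31817626953125), (169.59219360351562, 148.712158203125), 78.58670043945312)
bar [323 176   7   6  24] ((602.5033569335938, 31.234058380126953), (16.21853256225586, 15.179582595825195), 17.542268753051758)
bar [337 178   6   6  22] ((594.9090576171875, -11.510080337524414), (14.209623336791992, 15.224201202392578), 17.82377815246582)
bar [379 187  20   9  96] ((560.7489624023438, -167.88575744628906), (15.584668159484863, 61.466678619384766), 11.840404510498047)
bar [307 195  52  16 263] ((524.0307006835938, 10.738136291503906), (16.202531814575195, 165.24595642089844), 11.821420669555664)
board ((586.8129272460938, -39.3228759765625), (444.6290283203125, 261.49298095703125), 89.35394287109375)
169 355 357 [630.3 -64.7]
171 359 359 [623.8 -74.1]
173 376 381 [ 616.6 -136.1]
175 360 379 [ 610.4 -120. ]
177 355 3
[... 444 characters left out ...]
4.8]
211 365 381 [ 496.  -117.4]
213 365 376 [ 489.8 -107.6]
215 366 374 [ 483.6 -105.9]
217 372 375 [ 477.1 -116.8]
219 372 375 [ 470.9 -116.7]
221 373 376 [ 464.5 -119.7]
223 373 376 [ 458.3 -119.5]
225 374 376 [ 452.  -120.9]
227 374 377 [ 445.7 -122.3]
229 375 377 [ 439.4 -123.8]
231 375 378 [ 433.1 -125.2]
233 375 378 [ 426.9 -125. ]
235 376 379 [ 420.6 -128. ]
237 377 379 [ 414.4 -129.4]
239 375 379 [ 408.2 -126.1]
241 375 378 [ 402.  -124.4]
tr 214 376 380 [ 486.5 -130.5]
tr 217 377 382 [ 477.  -134.4]
tr 220 380 380 [ 467.5 -137.4]
tr 223 381 385 [ 457.9 -145.5]
tr 226 383 384 [ 448.5 -147.9]
tr 229 384 385 [ 439.1 -150.8]
tr 232 386 390 [ 429.5 -160.5]
tr 235 375 389 [ 420.3 -151.1]
```

>>> play_rows --motion '[[1,[-0.02,-0.016,0],[0,0,0]],[1,[-0.0404,-0.0319,0],[0,0,0]],[1,[-0.0404,-0.0319,0],[0,0,0]],[1,[-0.0404,-0.0319,0],[0,0,0]],[1,[-0.0404,-0.0319,0],[0,0,0]],[1,[-0.0404,-0.0319,0],[0,0,0]],[1,[-0.0404,-0.0319,0],[0,0,0]],[1,[-0.0404,-0.0319,0],[0,0,0]],[1,[-0.0404,-0.0319,0],[0,0,0]],[1,[-0.0404,-0.0319,0],[0,0,0]],[1,[-0.0404,-0.0319,0],[0,0,0]],[1,[-0.0404,-0.0319,0],[0,0,0]],[1,[-0.0404,-0.0319,0],[0,0,0]],[1,[-0.0404,-0.0319,0],[0,0,0]],[1,[-0.02,-0.016,0],[0,0,-0.12]],[1,[0,0,0],[0,0,-0.12]],[1,[0,0,0],[0,0,-0.12]],[1,[0,0,0],[0,0,-0.132]],[1,[0,0,0],[0,0,0]]]'

```text
t: 2.48
ee_pos: [592.3, 10.4, 230.9]
eef_rot: [-0.101, 0.995, 0.0, -0.0]
contact_force: [0.2, 0.0, -0.2]
finger_gap: 85.3
grasp_force: 0.0
```

```bash
cat >> h.py <<'E'
from scipy.spatial.transform import Rotation as R
def togo(s,xyz,closedeg):
    r=R.from_quat(s["eef_rot"]);M=r.as_matrix();dl=M.T@(np.array(xyz)-s["ee_pos"])
    a=np.degrees(np.arctan2(M[1,1],M[0,1]));e=(closedeg-a+90)%180-90
    print("pos",s["ee_pos"].round(1),"tilt",np.degrees(np.arccos(-M[2,2])).round(2),"tool delta mm",dl.round(1),"turn z",-np.radians(e).round(3))
E
python3 - <<'E'
from h import *;import pickle
from bench import monitor,grab_frame
s=monitor.observe();togo(s,[592,10.2,130],101.7);print(s["qpos"].round(2),s["t"])
f=grab_frame("wrist");pickle.dump(f,open("w1.pkl","wb"));cv2.imwrite("pics/w1.png",f["pixels"])
w=(0,640,0,400)
m=mask(f,(0,200,90),(6,255,255),w)|mask(f,(174,200,90),(180,255,255),w);c,st,_=cen(m);print(c,st,onz(f,[c],94))
E
```

```text
pos [592.3  10.4 230.9] tilt 0.04 tool delta mm [  0.3  -0.2 100.9] turn z -0.001
[-0.29  0.36  0.26  1.69 -0.1   1.1   1.77] 2.475
[365.00817996 308.5398773 ] [354 295  23  26 489] [[725.75101012  89.06555008  94.        ]]
```

View pics/w1.png

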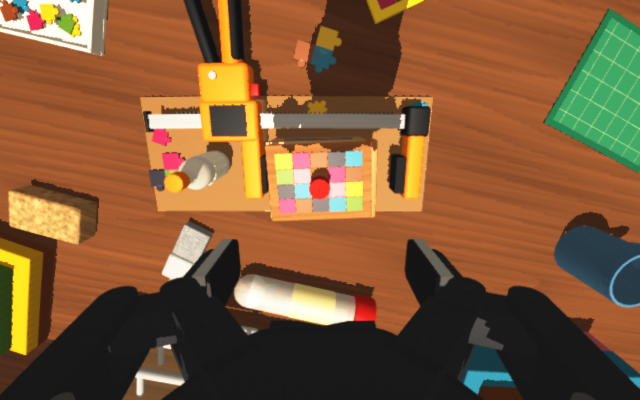

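The wrist view shows the knob at (319,187), moving jaw at (410,160), fixed jaw at (252,165), grip at (231,30) and open trigger at (200,30). The mask had picked the tube's cap, so I'll window it.

```bash
python3 - <<'E'
from h import *;import pickle
f=pickle.load(open("w1.pkl","rb"));d=pickle.load(open("f0.pkl","rb"));T=d["top"]
w=(305,335,172,205)
m=mask(f,(0,200,90),(6,255,255),w)|mask(f,(174,200,90),(180,255,255),w);c,st,_=cen(m);print(c,st,onz(f,[c],92),tri(f,c,T,(333.03,179.6)))
a=np.radians(11.7);X=np.array([np.cos(a),np.sin(a)]);Y=np.array([-np.sin(a),np.cos(a)])
def cl(px,z): q=onz(f,px,z)[:,:2];print(px,z,np.c_[q@X-515,q@Y].round(1).tolist())
cl([(319,187)],92)
cl([(263,140),(263,190),(259,195),(389,158),(389,190)],45) # pads
cl([(220,15),(243,15),(220,45),(243,45)],50)
cl([(188,15),(205,15),(200,45),(213,45)],49)
cl([(150,121),(290,121),(390,121)],42)
# profiles across grip/trigger
for v in (12,28,44): print(v,[tuple(x) for x in f["pixels"][v,184:252:3].tolist()])
E
```

```text
[319.13544669 187.0259366 ] [310 176  19  23 347] [[593.41575847   7.29294162  92.        ]] (array([593.18929899,   8.7676985 ,  89.62610575]), [np.float64(1.5969564539917551), np.float64(1.596956453991789)])
[(319, 187)] 92 [[67.5, -113.3]]
[(263, 140), (263, 190), (259, 195), (389, 158), (389, 190)] 45 [[23.5, -178.2], [83.0, -181.6], [89.3, -186.8], [44.3, -31.8], [83.1, -29.3]]
[(220, 15), (243, 15), (220, 45), (243, 45)] 50 [[-104.3, -215.0], [-104.0, -191.2], [-75.9, -217.4], [-75.6, -193.1]]
[(188, 15), (205, 15), (200, 45), (213, 45)] 49 [[-105.3, -248.8], [-104.9, -231.0], [-76.4, -239.0], [-76.2, -225.2]]
[(150, 121), (290, 121), (390, 121)] 42 [[1.2, -309.0], [2.4, -146.8], [2.3, -32.5]]
12 [(46, 82, 153), (40, 61, 104), (39, 40, 42), (50, 51, 53), (38, 40, 41), (18, 18, 19), (17, 18, 18), (22, 34, 58), (20, 34, 59), (21, 35, 60), (21, 35, 62), (46, 89, 164), (29, 163, 255), (34, 182, 255), (43, 192, 255), (41, 49, 71), (40, 42, 43), (25, 25, 25), (17, 17, 17), (21, 28, 41), (23, 36, 61), (23, 37, 62), (47, 90, 162)]
28 [(50, 94, 170), (49, 95, 171), (49, 95, 171), (39, 56, 89), (43, 45, 46), (53, 55, 56), (33, 33, 35), (16, 17, 16), (18, 19, 21), (24, 38, 66), (23, 37, 66), (23, 37, 66), (29, 145, 254), (32, 176, 255), (42, 195, 255), (41, 101, 212), (46, 48, 50), (30, 31, 32), (18, 17, 17), (18, 18, 19), (22, 35, 61), (23, 36, 61), (27, 49, 88)]
44 [(49, 91, 166), (48, 90, 165), (47, 89, 163), (47, 89, 162), (48, 88, 161), (36, 40, 46), (47, 48, 50), (55, 56, 58), (25, 27, 28), (19, 17, 18), (18, 23, 32), (23, 38, 67), (23, 63, 145), (30, 169, 255), (36, 188, 255), (48, 193, 255), (48, 50, 53), (37, 38, 39), (21, 21, 21), (18, 16, 17), (23, 37, 63), (24, 39, 66), (24, 40, 70)]
```

>>> play_rows --motion '[[1,[0,-0.002,0.03],[0,0,0]],[1,[0,0,0.04],[0,0,0]],[1,[0,0,0.04],[0,0,0]],[1,[0,0,0.03],[0,0,0]],[1,[0,0,0.018],[0,0,0]],[1,[0,0,0],[0,0,0]],[0.1,[0,0,0],[0,0,0]],[0.1,[0,0,0],[0,0,0]],[0.1,[0,0,0],[0,0,0]],[0.1,[0,0,0],[0,0,0]],[0.1,[0,0,0],[0,0,0]],[0.1,[0,0,0],[0,0,0]]]'

```text
t: 4.03
ee_pos: [593.4, 8.6, 74.2]
eef_rot: [-0.102, 0.995, 0.0, 0.001]
contact_force: [-0.6, 0.2, 6.2]
finger_gap: 19.8
grasp_force: 58.4
```

>>> play_rows --motion '[[0.1,[0,0,-0.003],[0,0,0]],[0.1,[0,0,-0.005],[0,0,0]],[0.1,[0,0,-0.008],[0,0,0]],[0.1,[0,0,-0.015],[0,0,0]],[0.1,[0,0,-0.025],[0,0,0]],[0.1,[0,0,-0.025],[0,0,0]],[0.1,[0,0,-0.02],[0,0,0]],[0.1,[0,0,0],[0,0,0]]]'

```text
t: 5.03
ee_pos: [594.2, 8.6, 176.7]
eef_rot: [-0.102, 0.995, 0.0, 0.002]
contact_force: [0.9, 0.3, -0.7]
finger_gap: 19.9
grasp_force: 58.6
```

```bash
python3 - <<'E'
from h import *
from bench import monitor
s=monitor.observe();togo(s,[410.8,383.3,60],101.7);print(s["contact_force"].round(1),s["finger_gap"],s["t"])
E
```

```text
pos [594.2   8.6 176.7] tilt 0.24 tool delta mm [104.1 404.2 116.1] turn z -0.0
[ 0.9  0.3 -0.7] 19.915665794368877 5.025
```

>>> play_rows --motion '[[0.1,[0.005,0.02,0],[0,0,0]],[0.1,[0.01,0.039,0],[0,0,0]],[0.1,[0.0109,0.042,0],[0,0,0]],[0.1,[0.0109,0.042,0],[0,0,0]],[0.1,[0.0109,0.042,0],[0,0,0]],[0.1,[0.0109,0.042,0],[0,0,0]],[0.1,[0.0109,0.042,0],[0,0,0]],[0.1,[0.0109,0.042,0],[0,0,0]],[0.1,[0.0109,0.042,0.02],[0,0,0]],[0.1,[0.0085,0.033,0.03],[0,0,0]],[0.1,[0.0048,0.019,0.035],[0,0,0]],[0.1,[0,0,0.03],[0,0,0]],[0.1,[0,0,0.02],[0,0,0]],[0.1,[0,0,0.012],[0,0,0]],[0.1,[0,0,0],[0,0,0]]]'

```text
t: 6.9
ee_pos: [407.2, 383.7, 26.3]
eef_rot: [-0.102, 0.995, -0.001, -0.001]
contact_force: [-0.2, -0.3, 0.6]
finger_gap: 19.2
grasp_force: 58.7
```

>>> play_rows --motion '[[0.1,[0,0,0.002],[0,0,0]],[0.1,[0,0,0.001],[0,0,0]],[0.1,[0,0,0],[0,0,0]]]'

```text
t: 7.28
ee_pos: [408.7, 384.1, 24.8]
eef_rot: [-0.102, 0.995, 0.0, 0.0]
contact_force: [1.0, -0.5, -1.2]
finger_gap: 19.8
grasp_force: 58.7
```

>>> play_rows --motion '[[0.1,[0,0,0.001],[0,0,0]],[0.1,[0,0,0.001],[0,0,0]],[0.1,[0,0,0],[0,0,0]],[0.1,[0,0,0],[0,0,0]]]'

```text
t: 7.78
ee_pos: [408.4, 383.9, 22.3]
eef_rot: [-0.102, 0.995, -0.0, -0.0]
contact_force: [0.7, 0.9, -1.4]
finger_gap: 20.1
grasp_force: 58.7
```

>>> play_rows --motion '[[0.1,[0,0,0.001],[0,0,0]],[0.1,[0,0,0.0005],[0,0,0]],[0.1,[0,0,0],[0,0,0]]]'

```text
t: 8.15
ee_pos: [408.4, 384.0, 22.1]
eef_rot: [-0.102, 0.995, 0.0, 0.0]
contact_force: [-4.4, -3.4, 14.9]
finger_gap: 20.2
grasp_force: 60.3
```

>>> play_rows --motion '[[0.1,[0,0,-0.001],[0,0,0]],[0.35,[0,0,0],[0,0,0]],[0.6,[0,0,0],[0,0,0]],[0.8,[0,0,0],[0,0,0]],[0.8,[0,0,0],[0,0,0]],[0.8,[0,0,-0.02],[0,0,0]],[1,[0,0,-0.04],[0,0,0]],[1,[0,0,-0.05],[0,0,0]],[1,[0,0,-0.05],[0,0,0]],[1,[0,0,-0.03],[0,0,0]],[1,[0,0,0],[0,0,0]]]'

```text
t: 9.52
ee_pos: [409.5, 385.0, 214.5]
eef_rot: [-0.102, 0.995, 0.002, 0.002]
contact_force: [0.1, 0.0, -0.4]
finger_gap: 85.5
grasp_force: 0.0
```

```bash
python3 - <<'E'
from h import *;import pickle
from bench import monitor,grab_frame
s=monitor.observe();togo(s,[450.5,-126.2,200],101.7);print(s["qpos"].round(2),s["t"])
f=grab_frame("top");cv2.imwrite("pics/t2.png",cv2.resize(f["pixels"][130:290,170:410],None,fx=3.2,fy=3.2,interpolation=cv2.INTER_CUBIC))
E
```

```text
pos [409.5 385.  214.5] tilt 0.29 tool delta mm [  63.5 -508.9   12.6] turn z -0.0
[-0.93  0.32  0.11  1.78 -0.04  1.04  0.97] 9.525
```

View pics/t2.png

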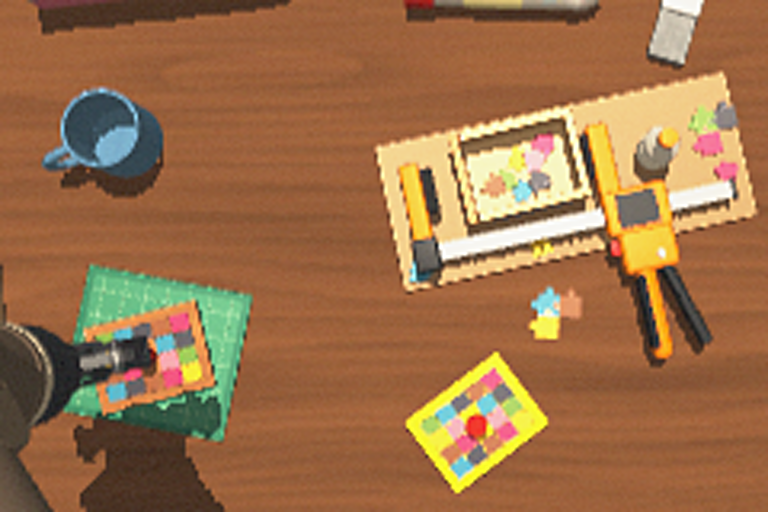

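The lid lies flat on the mat with its knob at about (150,355) in the crop, and the box stands open in the clamp with its end board unmoved. Next is the trigger.

>>> play_rows --motion '[[1,[0.0025,-0.02,0],[0,0,0]],[1,[0.0049,-0.04,0],[0,0,0]],[1,[0.0056,-0.045,0],[0,0,0]],[1,[0.0056,-0.045,0],[0,0,0]],[1,[0.0056,-0.045,0],[0,0,0]],[1,[0.0056,-0.045,0],[0,0,0]],[1,[0.0056,-0.045,0],[0,0,0]],[1,[0.0056,-0.045,0],[0,0,0]],[1,[0.0056,-0.045,0],[0,0,0]],[1,[0.0056,-0.045,0],[0,0,0]],[1,[0.0056,-0.045,0],[0,0,0]],[1,[0.0042,-0.034,0.014],[0,0,0]],[1,[0.002,-0.016,0],[0,0,0]],[1,[0,0,0],[0,0,0]],[1,[0,0,0],[0,0,0]]]'

```text
t: 11.45
ee_pos: [449.4, -132.9, 197.2]
eef_rot: [-0.102, 0.995, 0.0, -0.001]
contact_force: [-0.3, 1.1, 0.2]
finger_gap: 85.3
grasp_force: 0.0
```

```bash
python3 - <<'E'
from h import *;import pickle
from bench import monitor,grab_frame
s=monitor.observe();togo(s,[451.7,-132.1,17],101.7);print(s["qpos"].round(2),s["t"])
f=grab_frame("wrist");pickle.dump(f,open("w2.pkl","wb"));cv2.imwrite("pics/w2.png",f["pixels"])
M=R.from_quat(s["eef_rot"]).as_matrix()
W=np.linalg.inv(f["world_from_camera"])
for y,z in((17,50),(-31,49),(42,30),(-42,30)):
    p=np.array([450.5,-126.2,z])+y*np.array([-.203,.979,0]);q=W[:3,:3]@p+W[:3,3]
    print(y,cv2.projectPoints(q.reshape(1,3),np.zeros(3),np.zeros(3),f["K"],f["distortion"])[0].ravel().round(1))
E
```

```text
pos [ 449.4 -132.9  197.2] tilt 0.08 tool delta mm [-2.700e+00  1.000e-01  1.802e+02] turn z 0.0
[-0.23  0.18  0.48  2.03 -0.1   0.95  2.07] 11.45
17 [344.2 187.1]
-31 [299.  186.8]
42 [365.  182.8]
-42 [290.6 182.8]
```

View pics/w2.png

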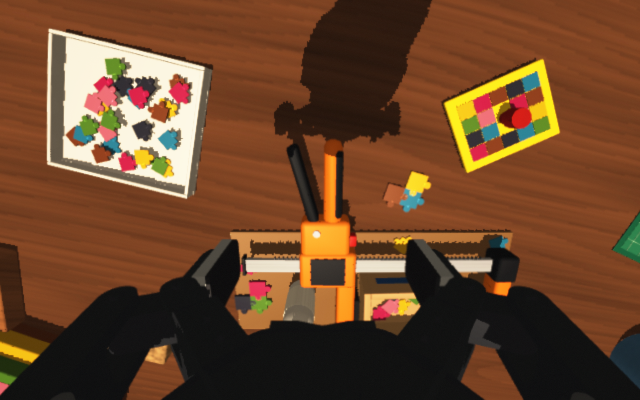

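Projected grip edge (344,187) and trigger face (299,187) match the picture, so I descend.

>>> play_rows --motion '[[1,[-0.0027,0,0.02],[0,0,0]],[1,[0,0,0.035],[0,0,0]],[1,[0,0,0.035],[0,0,0]],[1,[0,0,0.03],[0,0,0]],[1,[0,0,0.025],[0,0,0]],[1,[0,0,0.02],[0,0,0]],[1,[0,0,0.014],[0,0,0]],[1,[0,0,0],[0,0,0]]]'

```text
t: 12.5
ee_pos: [452.3, -132.2, 18.2]
eef_rot: [-0.102, 0.995, 0.0, -0.001]
contact_force: [-0.1, 0.9, 0.1]
finger_gap: 85.3
grasp_force: 0.0
```

>>> play_rows --motion '[[1,[0,0.006,0],[0,0,0]],[0.8,[0,0,0],[0,0,0]],[0.7,[0,0,0],[0,0,0]],[0.6,[0,0,0],[0,0,0]],[0.5,[0,0,0],[0,0,0]],[0.5,[0,0,0],[0,0,0]]]'

```text
t: 13.25
ee_pos: [453.1, -129.1, 20.0]
eef_rot: [-0.101, 0.995, -0.001, 0.002]
contact_force: [0.8, -6.7, 5.7]
finger_gap: 42.7
grasp_force: 3.1
```

>>> play_rows --motion '[[0.45,[0,0,0],[0,0,0]],[0.4,[0,0,0],[0,0,0]],[0.4,[0,0,0],[0,0,0]],[0.4,[0,0,0],[0,0,0]]]'

```text
t: 13.75
ee_pos: [452.8, -128.0, 20.0]
eef_rot: [-0.101, 0.995, -0.001, 0.001]
contact_force: [-0.3, -2.2, 8.0]
finger_gap: 34.3
grasp_force: 5.8
```

```bash
cat > jaw.py <<'E'
from h import *;import pickle,sys
from bench import grab_frame,monitor
# jaw travel: orange centroid of moving jaw along clamp y, versus first picture
a=np.radians(11.7);X=np.array([np.cos(a),np.sin(a)]);Y=np.array([-np.sin(a),np.cos(a)])
def jy(f):
    m=mask(f,(8,180,140),(24,255,255),(290,345,175,215));p=np.argwhere(m)[:,::-1];q=onz(f,p,50)[:,:2]
    c=np.c_[q@X-515,q@Y];k=(c[:,0]>25)&(c[:,0]<95)&(c[:,1]>-75);return np.median(c[k,1]),c[k,1].mean(),k.sum()
f=grab_frame("top");print("now",jy(f),"start",jy(pickle.load(open("f0.pkl","rb"))["top"]))
s=monitor.observe();print({k:np.round(s[k],2) for k in("t","ee_pos","contact_force","finger_gap","grasp_force")})
E
python3 jaw.py
```

```text
now (np.float64(-7.391779685713851), np.float64(-8.206675387628207), np.int64(104)) start (np.float64(2.1782191766794066), np.float64(0.4134310856824421), np.int64(109))
{'t': np.float64(13.8), 'ee_pos': array([ 452.78, -128.01,   19.99]), 'contact_force': array([ 0.24, -2.6 ,  8.64]), 'finger_gap': np.float64(34.24), 'grasp_force': np.float64(5.83)}
```

>>> play_rows --motion '[[0.7,[0,0,0],[0,0,0]],[1,[0,0,0],[0,0,0]],[1,[0,0,0],[0,0,0]],[1,[0,0,0],[0,0,0]],[1,[0,0,0],[0,0,0]],[0.7,[0,0,0],[0,0,0]],[0.6,[0,0,0],[0,0,0]],[0.5,[0,0,0],[0,0,0]],[0.45,[0,0,0],[0,0,0]],[0.4,[0,0,0],[0,0,0]],[0.4,[0,0,0],[0,0,0]],[0.4,[0,0,0],[0,0,0]]]'

```text
t: 15.3
ee_pos: [452.3, -128.1, 19.5]
eef_rot: [-0.101, 0.995, -0.001, 0.001]
contact_force: [-0.8, -4.1, 7.3]
finger_gap: 34.4
grasp_force: 5.6
```

```bash
python3 jaw.py
```

```text
now (np.float64(-17.051372520785073), np.float64(-18.125716790131225), np.int64(101)) start (np.float64(2.1782191766794066), np.float64(0.4134310856824421), np.int64(109))
{'t': np.float64(15.35), 'ee_pos': array([ 452.35, -128.09,   19.47]), 'contact_force': array([-0.88, -3.99,  7.34]), 'finger_gap': np.float64(34.49), 'grasp_force': np.float64(5.56)}
```

>>> play_rows --motion '[[0.7,[0,0,0],[0,0,0]],[1,[0,0,0],[0,0,0]],[1,[0,0,0],[0,0,0]],[1,[0,0,0],[0,0,0]],[1,[0,0,0],[0,0,0]],[0.7,[0,0,0],[0,0,0]],[0.6,[0,0,0],[0,0,0]],[0.5,[0,0,0],[0,0,0]],[0.45,[0,0,0],[0,0,0]],[0.4,[0,0,0],[0,0,0]],[0.4,[0,0,0],[0,0,0]],[0.4,[0,0,0],[0,0,0]]]'

```text
t: 16.85
ee_pos: [452.4, -128.1, 19.6]
eef_rot: [-0.101, 0.995, -0.001, 0.001]
contact_force: [-1.3, -2.7, 9.9]
finger_gap: 34.6
grasp_force: 8.1
```

```bash
python3 jaw.py
```

```text
now (np.float64(-27.134082242854667), np.float64(-28.101339434245872), np.int64(103)) start (np.float64(2.1782191766794066), np.float64(0.4134310856824421), np.int64(109))
{'t': np.float64(16.9), 'ee_pos': array([ 452.44, -128.11,   19.64]), 'contact_force': array([-1.05, -3.75, 10.11]), 'finger_gap': np.float64(34.37), 'grasp_force': np.float64(8.1)}
```

>>> play_rows --motion '[[0.7,[0,0,0],[0,0,0]],[1,[0,0,0],[0,0,0]],[1,[0,0,0],[0,0,0]],[1,[0,0,0],[0,0,0]],[1,[0,0,0],[0,0,0]],[0.7,[0,0,0],[0,0,0]],[0.6,[0,0,0],[0,0,0]],[0.55,[0,0,0],[0,0,0]],[0.5,[0,0,0],[0,0,0]],[0.5,[0,0,0],[0,0,0]]]'

```text
t: 18.15
ee_pos: [452.7, -129.4, 19.5]
eef_rot: [-0.101, 0.995, -0.002, 0.001]
contact_force: [0.0, -8.9, 5.3]
finger_gap: 42.7
grasp_force: 4.1
```

>>> play_rows --motion '[[0.47,[0,0,0],[0,0,0]],[0.45,[0,0,0],[0,0,0]],[0.45,[0,0,0],[0,0,0]]]'

```text
t: 18.52
ee_pos: [452.7, -129.7, 19.6]
eef_rot: [-0.101, 0.995, -0.002, 0.001]
contact_force: [-0.1, -9.5, 6.1]
finger_gap: 38.4
grasp_force: 4.4
```

```bash
python3 jaw.py
```

```text
now (np.float64(-29.428965101019703), np.float64(-30.409552243380606), np.int64(101)) start (np.float64(2.1782191766794066), np.float64(0.4134310856824421), np.int64(109))
{'t': np.float64(18.58), 'ee_pos': array([ 452.69, -129.62,   19.56]), 'contact_force': array([-0.64, -9.04,  6.29]), 'finger_gap': np.float64(38.47), 'grasp_force': np.float64(4.38)}
```

>>> play_rows --motion '[[0.43,[0,0,0],[0,0,0]],[0.42,[0,0,0],[0,0,0]],[0.42,[0,0,0],[0,0,0]]]'

```text
t: 18.95
ee_pos: [452.5, -129.0, 19.7]
eef_rot: [-0.101, 0.995, -0.001, 0.001]
contact_force: [-1.2, -7.0, 9.7]
finger_gap: 35.8
grasp_force: 10.0
```

>>> play_rows --motion '[[0.41,[0,0,0],[0,0,0]],[0.4,[0,0,0],[0,0,0]],[0.4,[0,0,0],[0,0,0]]]'

```text
t: 19.32
ee_pos: [452.3, -128.2, 19.8]
eef_rot: [-0.101, 0.995, -0.001, 0.001]
contact_force: [-1.5, -3.9, 13.5]
finger_gap: 34.2
grasp_force: 15.2
```

```bash
python3 jaw.py
```

```text
now (np.float64(-31.094572030010276), np.float64(-31.796688314748753), np.int64(100)) start (np.float64(2.1782191766794066), np.float64(0.4134310856824421), np.int64(109))
{'t': np.float64(19.38), 'ee_pos': array([ 452.36, -128.24,   19.87]), 'contact_force': array([-2.3 , -4.23, 12.92]), 'finger_gap': np.float64(34.48), 'grasp_force': np.float64(15.19)}
```

>>> play_rows --motion '[[0.7,[0,0,0],[0,0,0]],[1,[0,0,0],[0,0,0]],[1,[0,0,0],[0,0,0]],[1,[0,0,0],[0,0,0]],[1,[0,0,0],[0,0,0]],[0.7,[0,0,0],[0,0,0]],[0.6,[0,0,0],[0,0,0]],[0.55,[0,0,0],[0,0,0]],[0.5,[0,0,0],[0,0,0]],[0.5,[0,0,0],[0,0,0]]]'

```text
t: 20.62
ee_pos: [453.6, -131.6, 20.1]
eef_rot: [-0.1, 0.995, -0.003, 0.002]
contact_force: [-0.1, -14.5, 7.2]
finger_gap: 43.2
grasp_force: 6.9
```

>>> play_rows --motion '[[0.47,[0,0,0],[0,0,0]],[0.45,[0,0,0],[0,0,0]],[0.45,[0,0,0],[0,0,0]]]'

```text
t: 21.0
ee_pos: [453.2, -130.3, 20.4]
eef_rot: [-0.1, 0.995, -0.002, 0.002]
contact_force: [-2.7, -9.7, 16.0]
finger_gap: 38.9
grasp_force: 20.1
```

```bash
python3 jaw.py
```

```text
now (np.float64(-32.52367193949846), np.float64(-33.10739285211577), np.int64(95)) start (np.float64(2.1782191766794066), np.float64(0.4134310856824421), np.int64(109))
{'t': np.float64(21.05), 'ee_pos': array([ 453.24, -130.34,   20.36]), 'contact_force': array([-2.72, -9.58, 16.48]), 'finger_gap': np.float64(38.7), 'grasp_force': np.float64(20.09)}
```

```bash
python3 - <<'E'
from bench import grab_frame
import cv2,numpy as np
t=grab_frame("top")["pixels"][155:215,290:375];s=grab_frame("side")["pixels"][185:260,265:371]
t=cv2.resize(t,(742,525),interpolation=cv2.INTER_CUBIC)[:, :];s=cv2.resize(s,(742,525),interpolation=cv2.INTER_CUBIC)
o=cv2.imread("pics/side0.png")[185:260,265:371]
cv2.imwrite("pics/c3.png",t);cv2.imwrite("pics/c4.png",s)
E
```

```text
(no output)
```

View pics/c3.png

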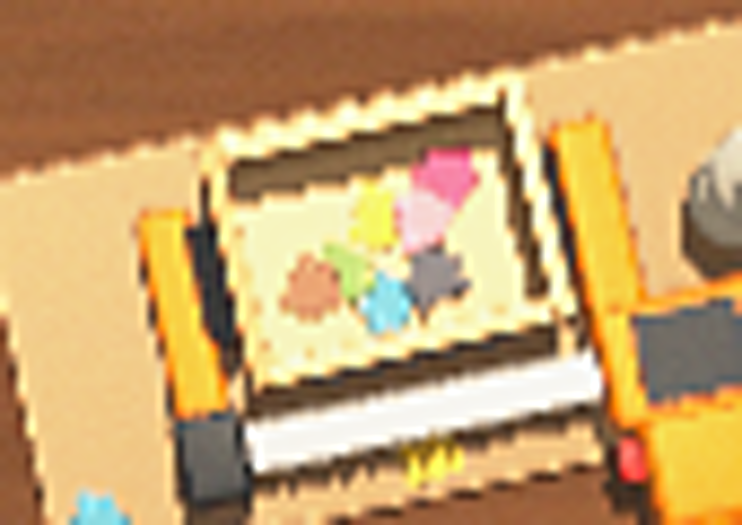

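View pics/c4.png

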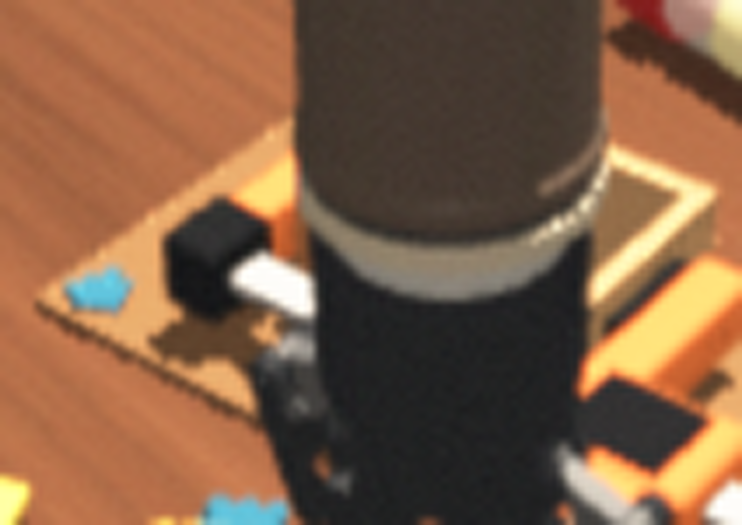

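The moving pad meets the box, with board and box walls closed up in the crop at (205,270). The trigger force climbed by 13 N over the last 3.5 mm, which fits pad squash against a closed box. I'll hold, check that it is steady, then hand in.

>>> play_rows --motion '[[0.45,[0,0,0],[0,0,0]],[0.45,[0,0,0],[0,0,0]],[0.45,[0,0,0],[0,0,0]],[0.45,[0,0,0],[0,0,0]],[0.45,[0,0,0],[0,0,0]],[0.45,[0,0,0],[0,0,0]]]'

```text
t: 21.9
ee_pos: [453.2, -130.3, 20.4]
eef_rot: [-0.1, 0.995, -0.002, 0.002]
contact_force: [-2.1, -9.7, 15.8]
finger_gap: 38.9
grasp_force: 20.1
```

```bash
python3 jaw.py
```

```text
now (np.float64(-32.52367193949846), np.float64(-33.21977110906368), np.int64(93)) start (np.float64(2.1782191766794066), np.float64(0.4134310856824421), np.int64(109))
{'t': np.float64(21.95), 'ee_pos': array([ 453.24, -130.34,   20.37]), 'contact_force': array([-1.64, -9.86, 14.78]), 'finger_gap': np.float64(38.93), 'grasp_force': np.float64(20.08)}
```

Steady at 20 N on the trigger, so I hand it in.

```bash
python3 -c "
from bench import order
print(order.sign_off())"
```

```text
the job is handed in; nothing more can be done
None
```

I've handed in the job, and no verdict came back: the lid lies flat, knob up, on the green mat, and the jaw presses the end board with the trigger held steady at 20 N, an estimated 15–20 N at the jaw (not measured directly).

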